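# Set the wind-gauge spindle level in the V-blocks

## Task

Push the drawer fully shut so that it no longer overhangs the stepped spindle lying half under the cabinet, then draw the spindle out by its thick end until it lies wholly clear of the cabinet, and let it go on the bench. Take it again by its square middle and lower it gently, without dropping it, into the two V-blocks, the thick round end in the lower notch and the thin one in the higher, so that it rests level in both notches. Leave the drawer shut, and do not shift the mortar, the tin or the clamp.

Things in the scene. Friction and masses are not known exactly. Their poses are not given: they have to be found in the camera images.
- cabinet: Green bench cabinet, fixed, 280 deep (its x) x 240 wide (y) x 152 high, on four 50 mm legs (18 mm square, at its corners) so that the bench below it is open. Origin on the bench under its centre. Its front looks along its own -x and is the plane x = -140.
- drawer (a joint): Opening of the cabinet's one drawer in m: 0 shut, it slides out along the cabinet's -x; it stays where it is left (about 2 N to move). Drawer front: green plate 240 wide, 12 thick, from 56 to 146 above the bench, its outer face at cabinet x = -152 when shut. It holds two tins and a spring balance.
- drawer_front (a point): Middle of the outer edge of the drawer's pull flange (a lip 100 wide, 6 thick, 10 out from the drawer front), 142 above the bench, at cabinet x = -162 when shut; moves with the drawer.
- spindle: Loose aluminium stepped spindle, 240 long along its x, 0.2 to 0.4 kg. Origin on its axis at mid-length. Square middle 24 x 24, x = -55 to 55. Thick round end: diameter 22, x = 55 to 120. Thin round end: diameter 12, x = -55 to -120. Starts flat on the bench (axis 12 up), square to the cabinet's front, thick end out, thin end under the cabinet. Mass centre at x = 14 or so.
- thick_tip (a point): Centre of the end face of the spindle's thick end (spindle x = +120).
- thin_tip (a point): Centre of the end face of the spindle's thin end (spindle x = -120).
- thick_seat (a point): Point on the spindle's axis in the thick round end (spindle x = +85), which belongs over the lower V-block.
- thin_seat (a point): Point on the spindle's axis in the thin round end (spindle x = -85), which belongs over the higher V-block.
- vblock_low: Lower, deeper steel V-block, fixed: 20 thick along its x, 52 wide (y), 59.4 high. A 90 degree V, 30 wide at the top and 15 deep, runs along its x over its centre, bottom of the V 44.4 above its underside. Origin at the centre of its underside, 10 above the bench. A 22 diameter rod seated in it has its axis 60 above the origin.
- vblock_high: Higher steel V-block, fixed: 20 thick along its x, 52 wide (y), 66.5 high. Same V, bottom 51.5 above its underside. Origin at the centre of its underside, 10 above the bench. A 12 diameter rod seated in it has its axis 60 above the origin. Which block is nearer the robot varies.
- plate: Dark steel base plate 240 (x) x 80 (y) x 10, fixed on the bench; carries the V-blocks, notches in line, at its x = -85 and +85 (150 free between them). Origin at the centre of its underside, on the bench.
- mortar: White porcelain mortar, an open bowl 96 across, 55 high, standing loose on the bench. Origin at the centre of its underside. Bystander.
- tin: Round aluminium sample tin, 60 across, 50 high, standing loose. Origin at the centre of its underside. Bystander.
- clamp: Dark steel screw clamp about 100 (x) x 70 (y) x 58 high, holding a glass slide holder, standing loose. Origin on the bench under its centre. Bystander.

How it is judged:
On the way, in this order (a step that is already met when the one before it is completed fails the run):
1. the drawer is pushed shut (within 8 mm) (value of joint drawer below 0.008 m), for 0.2 s.
2. the spindle lies on the bench, let go and still, both ends out in front of the cabinet's front (x of each of thin_tip, thick_tip in the frame of cabinet below -0.142 m and height (world z) of each of thin_tip, thick_tip below 0.02 m and contact force between the fingers and spindle below 0.1 N and linear speed of spindle below 0.02 m/s), for 0.2 s.
3. the spindle is held by its square middle, off the bench (height (world z) of spindle above 0.035 m and distance between the grasp point and spindle below 0.06 m and contact force between the fingers and spindle above 1 N), for 0.2 s.
At the end, for the whole second after the job is handed in: Drawer shut within 8 mm; spindle let go and still, level within 0.02 rad, thick_seat in the lower and thin_seat in the higher V-block: each within 3 mm sideways and 3 mm in height of the seated axis (60 mm above the block's underside), and within 21 mm along it (value of joint drawer below 0.008 m and x of thick_seat in the frame of vblock_low between -0.021 and 0.021 m and y of thick_seat in the frame of vblock_low between -0.003 and 0.003 m and z of thick_seat in the frame of vblock_low between 0.057 and 0.063 m and x of thin_seat in the frame of vblock_high between -0.021 and 0.021 m and y of thin_seat in the frame of vblock_high between -0.003 and 0.003 m and z of thin_seat in the frame of vblock_high between 0.057 and 0.063 m and angle between spindle's own x axis and vertical between 1.5508 and 1.5908 rad and contact force between the fingers and spindle below 0.1 N and linear speed of spindle below 0.02 m/s); the robot touches nothing.
It fails at once if the spindle falls: moves faster than 0.45 m/s while the fingers do not touch it (contact force between the fingers and spindle below 0.1 N and linear speed of spindle above 0.45 m/s).
It fails at once if the mortar is shifted by more than 25 mm or tipped over (distance of mortar from where it was at the start of the episode above 0.025 m or angle between mortar's own z axis and vertical above 0.4 rad).
It fails at once if the tin is shifted by more than 25 mm or tipped over (distance of tin from where it was at the start of the episode above 0.025 m or angle between tin's own z axis and vertical above 0.4 rad).
It fails at once if the clamp is shifted by more than 25 mm or tipped over (distance of clamp from where it was at the start of the episode above 0.025 m or angle between clamp's own z axis and vertical above 0.4 rad).
It also fails if it takes over 61 s, if anything falls off the work surface, if the arm or the gripper's body presses on something with over 40 N, if the wrist force passes 120 N, or if a joint passes its speed limit or range.

## Robot

A 6-joint arm with a two-finger parallel gripper is mounted at the origin on the work surface. World frame = base frame: x ahead of the robot, y to its left, z up, the work surface at z = 0. Lengths are in m, angles in rad, forces in N, time in s.
With the tool pointing down it reaches from about 0.25 to 0.725 m from the base axis. Payload 4 kg.
Tool frame: the origin (TCP) lies between the finger pads; the fingertips stand 25 mm ahead of it and the grasp point (between the pads) lies 6 mm ahead of it; z points along the fingers, y is the line along which they close (so a half turn about z gives the same grasp; the last joint's range is limited). The gripper opens to 85 mm and grips with 20 to 120 N. Pads are 22 mm wide; open, the fingers measure 114 mm over their backs; the gripper's body (76 mm by 85 mm) begins 54 mm behind the grasp point. The pads swing forward as they close: fully open they stand 13 mm farther back than shut.
Start: joints at [-1.329, 0.241, 0.005, 1.335, 0, 1.571], TCP at [0.12, -0.485, 0.256] pointing down, gripper open.
Joint ranges: [-2.72, 2.72], [-1.05, 1.87], [-1.09, 1.28], [-1.99, 2.15], [-1.42, 1.44], [-3.14, 3.14]. Speed limits (rad/s): [2.79, 2.79, 3.14, 3.14, 3.14, 3.14].

## Interface

Orientations are given as a 3x3 rotation matrix whose columns are the frame's x, y, z axes.
In Python, from plant import bot, solve_ik, get_obs, eyes, order gives the robot as it stands. The module is installed in compiled form; this text tells all that it offers. Calls block until the motion is done:
- bot.move_to(position, orientation): joint-space move of the TCP to a pose.
- bot.line_to(position, ori=None, speed=0.15, until_force=None): straight line of the TCP; ori=None keeps the orientation; speed is the mean speed in m/s. With until_force (N) it stops when the force on the tool has changed by that much, and returns True; else False.
- bot.set_joints(angles): joint-space move.
- bot.move_gripper(opening, effort=None): opening from 0.0 (shut) to 1.0 (fully open); effort is the grip in N (None keeps the last); returns when the fingers have stopped.
- bot.hold(seconds).
- solve_ik(position, orientation): joint angles nearest the present ones, or None.
- get_obs(): the state.
- eyes.camera(name): name is "scene" or "top"; returns a dict with "img" (480x640x3 uint8, red, green, blue), "mtx" (3x3 intrinsics, pixels), "k1" (the pictures are not rectified: a ray, as slopes to the right and down, at radius r is drawn at 1 + k1 r^2 times it, then the intrinsics apply), "world_to_cam" (4x4, takes a point from world to camera coordinates). Camera axes: x right, y up, looking along -z (the intrinsics and any distortion apply to the point x, -y, -z); pixel columns grow to the right and rows downward; lengths in m; the calibration is good to about 2 mm. A picture is of the moment at which its call begins. There is no depth.
A pose or a line that the arm cannot do raises bot.IKError and nothing moves.
- order.close_job(): hands the job in; it is judged then, once.
The state is a dict: "t": time; "q": joint angles; "qd": joint speeds; "joint_torque": joint torques, N m; "ee_pos": TCP position; "ee_rot": TCP orientation; "ft_force": force on the tool from outside, world axes, zero at the start; "torque": the same for the moment, N m; "gripper_width": opening from 0.0 (shut) to 1.0 (fully open); "grasp_force": force on a finger pad.
Only numpy, scipy, OpenCV 4.12 (cv2) and the standard library are available. Lean on these libraries where they do the work, as an engineer would, in place of code of your own. Each camera call takes 0.05 s, during which the arm holds its last target. There are 200 camera calls.

## Working session

There is one attempt and no reset: what is moved stays moved. The work goes in short steps, each a Python script; the robot and the scene stay as the last script left them, time stands still between calls to the robot, and variables do not carry over. Pictures are saved under pics/ and viewed, at most 10 in all, crops included, and the job is handed in when it is done.

```bash
mkdir -p pics; cat > h.py <<'E'
import numpy as np, cv2
from plant import bot, solve_ik, get_obs, eyes, order
def ray(c,u,v):
    K=c["mtx"]; xd=np.array([(u-K[0,2])/K[0,0],(v-K[1,2])/K[1,1]])
    s=xd.copy()
    for _ in range(30): s=xd/(1+c["k1"]*(s@s))
    T=np.array(c["world_to_cam"]); R=T[:3,:3]
    d=R.T@np.array([s[0],-s[1],-1.0]); return -R.T@T[:3,3], d/np.linalg.norm(d)
def onz(c,u,v,z):
    o,d=ray(c,u,v); return o+d*(z-o[2])/d[2]
def proj(c,p):
    T=np.array(c["world_to_cam"]); q=T[:3,:3]@np.array(p)+T[:3,3]
    s=np.array([q[0],-q[1]])/-q[2]; s=s*(1+c["k1"]*(s@s)); K=c["mtx"]
    return np.array([K[0,0]*s[0]+K[0,2],K[1,1]*s[1]+K[1,2]])
def tri(c1,p1,c2,p2):
    o1,d1=ray(c1,*p1);o2,d2=ray(c2,*p2)
    t=np.linalg.lstsq(np.c_[d1,-d2],o2-o1,rcond=None)[0]
    a,b=o1+d1*t[0],o2+d2*t[1]; return (a+b)/2,np.linalg.norm(a-b)
def down(yaw): # y(closing) axis direction at angle yaw
    y=np.array([np.cos(yaw),np.sin(yaw),0]); z=np.array([0,0,-1.]); return np.c_[np.cross(y,z),y,z]
E
python3 - <<'E'
from h import *
for n in("scene","top"):
    c=eyes.camera(n); cv2.imwrite(f"pics/{n}0.png",c["img"][...,::-1]); print(n,ray(c,320,240),c["mtx"],c["k1"])
print(get_obs()["ee_rot"])
E
```

```text
scene (array([ 0.66831376, -0.35830419,  1.13823371]), array([-0.03206679,  0.31458428, -0.94868775])) [[503.93583483   0.         318.4573331 ]
 [  0.         503.93583483 238.33196718]
 [  0.           0.           1.        ]] -0.06855083057998242
top (array([ 0.40859367, -0.0028073 ,  1.6369729 ]), array([ 0.13567334, -0.00356457, -0.99074721])) [[565.69306163   0.         328.47453495]
 [  0.         565.69306163 239.96649609]
 [  0.           0.           1.        ]] -0.14311069044103777
[[ 9.70903830e-01  2.39469242e-01 -4.85186726e-04]
 [ 2.39469731e-01 -9.70902110e-01  1.82800125e-03]
 [-3.33187409e-05 -1.89100095e-03 -9.99998212e-01]]
```

View pics/scene0.png

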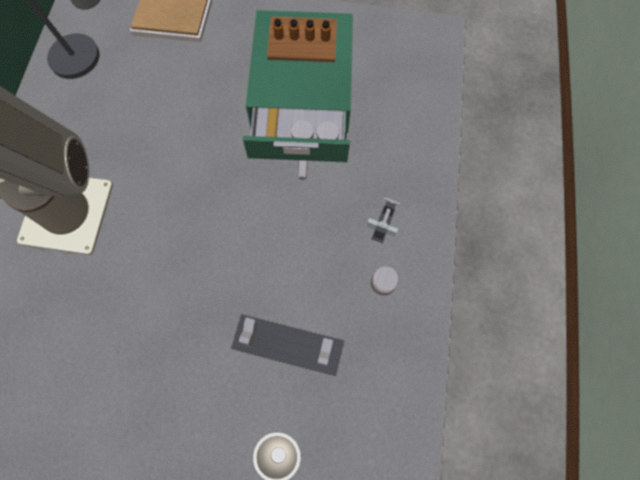

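View pics/top0.png

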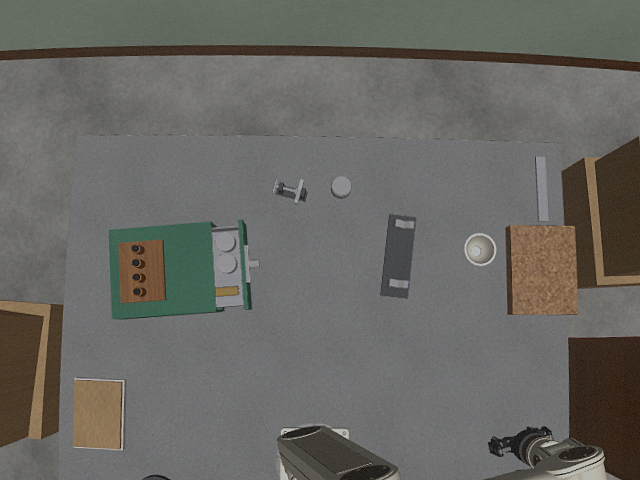

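The scene view shows the green cabinet at (300,85) with its drawer open, the spindle's thick end at (303,170), the plate at (288,345), and the mortar at (277,457), tin at (385,280) and clamp at (384,220). The top view has the cabinet at (175,270), spindle tip at (255,264) and plate at (398,255). Next I'll enlarge the parts that matter.

```bash
python3 - <<'E'
from h import *
s=cv2.imread("pics/scene0.png");t=cv2.imread("pics/top0.png")
r=lambda a,w,h:cv2.resize(a,(w,h),interpolation=cv2.INTER_CUBIC)
A=r(s[100:190,235:360],500,360) # x4
B=r(t[205:325,200:275],300,480) # x4
C=r(s[305:385,225:350],500,320-80) if 0 else r(s[308:383,225:350],400,240) # 3.2
D=r(t[208:303,375:423],240,475)[:475]
o=np.zeros((600,800,3),np.uint8); o[:360,:500]=A;o[360:600,:400]=C;o[:480,500:800]=B
cv2.imwrite("pics/crop1.png",o)
for n,im in(("scene",s),("top",t)):
    hsv=cv2.cvtColor(im,cv2.COLOR_BGR2HSV)
    g=cv2.inRange(hsv,(65,100,40),(90,255,255))
    cs,_=cv2.findContours(g,cv2.RETR_EXTERNAL,cv2.CHAIN_APPROX_NONE)
    for c in cs:
        if cv2.contourArea(c)>300: print(n,"green",cv2.contourArea(c),cv2.approxPolyDP(c,3,True)[:,0].tolist())
    d=cv2.inRange(hsv,(0,0,0),(180,90,88))
    cs,_=cv2.findContours(cv2.morphologyEx(d,cv2.MORPH_CLOSE,np.ones((3,3))),cv2.RETR_EXTERNAL,cv2.CHAIN_APPROX_NONE)
    for c in cs:
        if cv2.contourArea(c)>1000: print(n,"dark",cv2.contourArea(c),cv2.boundingRect(c),cv2.minAreaRect(c))
E
```

```text
scene green 9104.5 [[257, 12], [249, 113], [253, 105], [343, 108], [347, 113], [350, 15]]
scene dark 2784.0 (232, 316, 111, 59) ((287.4728088378906, 344.5501403808594), (106.72792053222656, 34.9764289855957), 14.420774459838867)
scene dark 1116.5 (244, 141, 105, 21) ((295.8111572265625, 150.9762420654297), (104.24838256835938, 17.541301727294922), 1.9749339818954468)
scene dark 13007.0 (0, 0, 100, 233) ((49.5, 116.0), (232.0, 99.0), 90.0)
top dark 3018.0 (484, 426, 120, 54) ((539.3345947265625, 449.22686767578125), (49.904598236083984, 122.43729400634766), 74.74488067626953)
top dark 4022.5 (277, 426, 121, 54) ((336.9999694824219, 452.5), (119.99998474121094, 52.99999237060547), -0.0)
top dark 1961.5 (380, 214, 36, 85) ((398.0324401855469, 255.94943237304688), (28.05276107788086, 82.11613464355469), 6.170175075531006)
top dark 1143.0 (561, 158, 29, 82) ((575.4682006835938, 198.8019256591797), (80.6749038696289, 25.91339874267578), 86.56636810302734)
```

View pics/crop1.png

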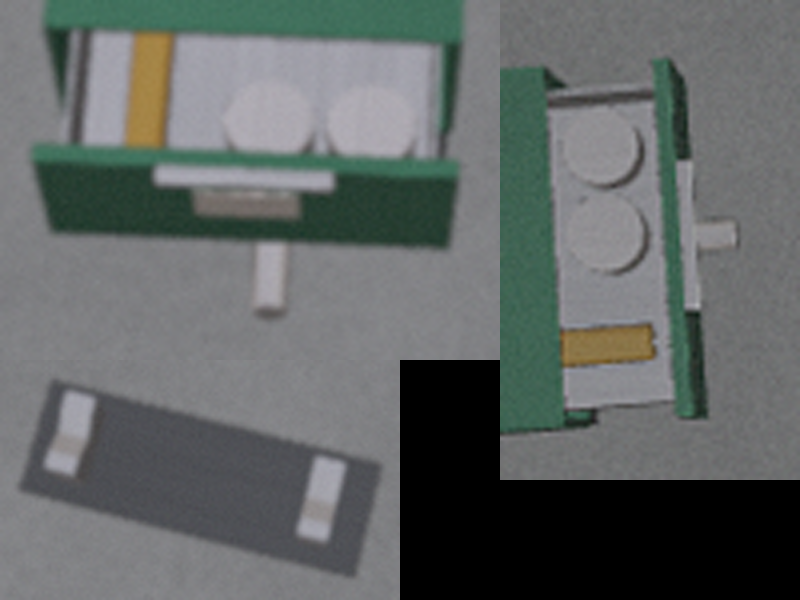

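The crop shows the drawer front with its pull flange in scene at about (296,144). The spindle tip is in scene at (302.5,178) and in top at (259,264). The plate corners are clear in scene at (241.6,314.3), (344.1,340.8), (335.9,375.8) and (231.3,348.6). I'll calculate the poses and zoom in on the blocks.

```bash
python3 - <<'E'
from h import *
cs=eyes.camera("scene");ct=eyes.camera("top")
def fit(model,P):
    model=np.array(model,float);P=np.array(P)[:,:2];mc,pc=model.mean(0),P.mean(0)
    a=model-mc;b=P-pc;th=np.arctan2((a[:,0]*b[:,1]-a[:,1]*b[:,0]).sum(),(a*b).sum())
    R=np.array([[np.cos(th),-np.sin(th)],[np.sin(th),np.cos(th)]]);return pc-R@mc,th,np.linalg.norm((a@R.T)-b,axis=1)*1000
# cabinet top: model corners (x,y): front-left image etc. x_cab~+y world, y_cab~-x
M=[[-.14,.12],[-.14,-.12],[.14,-.12],[.14,.12]]
print("cab scene",fit(M,[onz(cs,*p,.202) for p in[(246.75,106.5),(350.75,107.5),(353,14),(256.5,11)]]))
print("cab top",fit(M,[onz(ct,*p,.202) for p in[(215.75,312),(211.25,222),(109.5,230),(113,319)]]))
P=[[-.12,.04],[.12,.04],[.12,-.04],[-.12,-.04]]
print("plate scene",fit(P,[onz(cs,*p,.01) for p in[(241.6,314.3),(344.1,340.8),(335.9,375.8),(231.3,348.6)]]))
h=cv2.cvtColor(ct["img"],cv2.COLOR_RGB2GRAY)
d=cv2.inRange(h[205:310,370:430],0,85);c=max(cv2.findContours(d,0,1)[0],key=cv2.contourArea)+np.array([370,205])
print("plate top", cv2.boxPoints(cv2.minAreaRect(c)).tolist())
bx=np.array([onz(ct,*p,.01)[:2] for p in cv2.boxPoints(cv2.minAreaRect(c))]);print(bx.mean(0),bx)
print("tip scene top-edge",onz(cs,302.5,178,.012),"top",onz(ct,259.3,264,.012))
print("spindle at lip scene",onz(cs,302.5,165,.02),"top",onz(ct,251,264,.02))
print("lip ends", tri(cs,(235+154/4,100+178/4),ct,(200+197/4,205+308/4)),tri(cs,(235+334/4,100+184/4),ct,(200+191/4,205+160/4)))
for n,p,z in(("mortar",(277,457),.03),("tin",(385,280),.05),("clamp",(384,220),.03)):print(n,onz(cs,*p,z))
r=lambda a:cv2.resize(a,None,fx=10,fy=10,interpolation=cv2.INTER_CUBIC)[...,::-1]
o=np.zeros((600,800,3),np.uint8)
for i,(c,x,y) in enumerate([(cs,231,313),(cs,308,334),(ct,385,212),(ct,380,270)]):
    q=r(c["img"][y:y+30,x:x+40]);o[(i//2)*300:(i//2)*300+300,(i%2)*400:(i%2)*400+400]=q
cv2.imwrite("pics/blk.png",o)
E
```

```text
cab scene (array([0.53750732, 0.3756016 ]), np.float64(1.6760970597813036), array([ 9.6146885 , 15.16975196, 11.42935967, 12.09752556]))
cab top (array([0.52086418, 0.39652056]), np.float64(1.661475504298491), array([7.88495279, 7.16308746, 6.92360007, 8.25890443]))
plate scene (array([ 0.592833  , -0.23587503]), np.float64(-0.11092741968591646), array([1.39938434, 1.69954331, 1.53929429, 1.38669835]))
plate top [[379.7654724121094, 295.1891784667969], [388.5044250488281, 213.62548828125], [415.7982482910156, 216.54983520507812], [407.0592956542969, 298.113525390625]]
[ 0.58912794 -0.23557049] [[ 0.47350973 -0.18267736]
 [ 0.71230614 -0.20854969]
 [ 0.70491607 -0.28926841]
 [ 0.46577981 -0.26178651]]
tip scene top-edge [0.56586069 0.16839205 0.012     ] top [0.55884137 0.16543811 0.012     ]
spindle at lip scene [0.56139859 0.19958657 0.02      ] top [0.55775053 0.18847795 0.02      ]
lip ends (array([0.50021244, 0.17806494, 0.14384548]), np.float64(0.0037654959390028605)) (array([0.59912958, 0.1846018 , 0.14958386]), np.float64(0.006334768951990075))
mortar [ 0.6071352  -0.46721452  0.03      ]
tin [ 0.78733975 -0.07019891  0.05      ]
clamp [0.77340746 0.0793569  0.03      ]
```

View pics/blk.png

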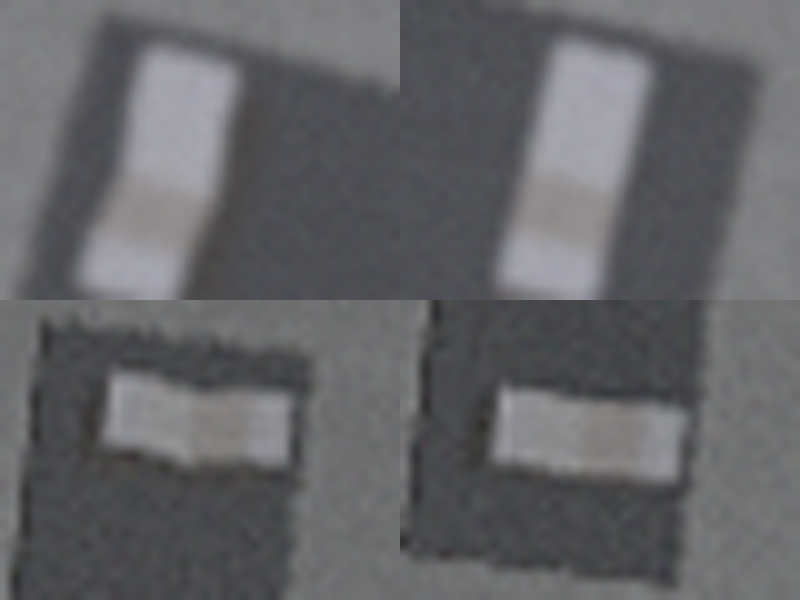

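The crops show both blocks: the one nearer the robot is upper-left (scene) and lower-right (top), and the beige notch facet is visible on each. Now I'll triangulate their top corners and redo the cabinet at its true top height, 0.152.

```bash
cat > fit.py <<'E'
import numpy as np
def fit(model,P):
    model=np.array(model,float);P=np.array(P)[:,:2];mc,pc=model.mean(0),P.mean(0)
    a=model-mc;b=P-pc;th=np.arctan2((a[:,0]*b[:,1]-a[:,1]*b[:,0]).sum(),(a*b).sum())
    R=np.array([[np.cos(th),-np.sin(th)],[np.sin(th),np.cos(th)]]);return pc-R@mc,th,np.linalg.norm((a@R.T)-b,axis=1)*1000
E
python3 - <<'E'
from h import *; from fit import fit
cs=eyes.camera("scene");ct=eyes.camera("top")
M=[[-.14,.12],[-.14,-.12],[.14,-.12],[.14,.12]]
print("cab scene",fit(M,[onz(cs,*p,.152) for p in[(246.4,106.2),(350.4,107.2),(353,14),(256.5,11)]]))
print("cab top",fit(M,[onz(ct,*p,.152) for p in[(215.4,311.6),(210.9,221.6),(109.5,230),(113,319)]]))
P=[[-.12,.04],[.12,.04],[.12,-.04],[-.12,-.04]]
print("plate scene",fit(P,[onz(cs,u-.34,v-.34,.01) for u,v in[(241.6,314.3),(344.1,340.8),(335.9,375.8),(231.3,348.6)]]))
print("plate top",fit(P,[onz(ct,*p,.01) for p in[[379.77,295.19],[388.5,213.63],[415.8,216.55],[407.06,298.11]][0:1]+[[388.5,213.63],[415.8,216.55],[407.06,298.11]]]))
px=lambda x,y,u,v:(x+u/10-.45,y+v/10-.45)
S1=(231,313);S2=(308,334);T2=(385,212);T1=(380,270)
for n,a,b in[("near",px(*S1,145,45),px(*T1,93,163)),("near",px(*S1,240,62),px(*T1,105,85)),("near",px(*S1,80,285),px(*T1,282,183)),
 ("far",px(*S2,153,40),px(*T2,103,143)),("far",px(*S2,252,62),px(*T2,110,75)),("far",px(*S2,95,288),px(*T2,290,168))]:
    print(n,tri(cs,a,ct,b))
for n,S,T,sc,tc in[("near",S1,T1,[(145,45),(240,62),(80,285)],[(93,163),(105,85),(282,183)]),("far",S2,T2,[(153,40),(252,62),(95,288)],[(103,143),(110,75),(290,168)])]:
  for z in(.0694,.0765):
    print(n,z,[(1000*(onz(cs,*px(*S,*a),z)-onz(ct,*px(*T,*b),z)))[:2].round(1).tolist() for a,b in zip(sc,tc)])
# same discrepancy on plate corners as the reference
a=[onz(cs,u-.34,v-.34,.01) for u,v in[(241.6,314.3),(344.1,340.8),(335.9,375.8),(231.3,348.6)]]
b=[onz(ct,*p,.01) for p in [[388.5,213.63],[415.8,216.55],[407.06,298.11],[379.77,295.19]]]
print("ref top order",[x.round(3)[:2].tolist() for x in b],"scene",[x.round(3)[:2].tolist() for x in a])
E
```

```text
cab scene (array([0.53006644, 0.41513483]), np.float64(1.6743458556222044), array([0.34322136, 6.85482641, 3.34301365, 3.51418437]))
cab top (array([0.52529977, 0.41091992]), np.float64(1.6638500616365404), array([2.68112444, 1.03858288, 1.47636524, 2.35436832]))
plate scene (array([ 0.59197133, -0.23524225]), np.float64(-0.11091284314160292), array([1.35709942, 1.67654947, 1.5006933 , 1.3634131 ]))
plate top (array([ 0.5891264 , -0.23557231]), np.float64(-0.10943263631174996), array([0.70546414, 0.61634378, 1.20984999, 0.53970736]))
near (array([ 0.49784527, -0.19956869,  0.07785565]), np.float64(0.002609987657292703))
near (array([ 0.51920914, -0.20169927,  0.08590005]), np.float64(0.0033176926987032508))
near (array([ 0.49317321, -0.25158359,  0.07913996]), np.float64(0.003826243151680588))
far (array([ 0.66677107, -0.21815515,  0.07173984]), np.float64(0.0015785719893661625))
far (array([ 0.68725626, -0.22007505,  0.07017806]), np.float64(0.003257535872876351))
far (array([ 0.66111156, -0.27084612,  0.07141949]), np.float64(0.0030553303711363536))
near 0.0694 [[0.2, 3.9], [-0.8, 6.6], [0.8, 5.0]]
near 0.0765 [[1.8, 2.0], [0.7, 4.6], [2.4, 3.1]]
far 0.0694 [[1.0, 1.5], [2.7, 1.9], [2.2, 2.2]]
far 0.0765 [[2.1, -0.5], [3.8, -0.1], [3.4, 0.4]]
ref top order [[0.712, -0.209], [0.705, -0.289], [0.466, -0.262], [0.474, -0.183]] scene [[0.478, -0.183], [0.714, -0.21], [0.706, -0.287], [0.47, -0.261]]
```

```bash
cat >> h.py <<'E'
TH=1.669; XC=np.array([np.cos(TH),np.sin(TH),0]); CAB=np.array([.5275,.413,0])
US=-XC  # spindle axis (thin->thick) at start
E
python3 - <<'E'
from h import *
y=np.arctan2(US[1],US[0])+np.pi/2
a=CAB-XC*.30; a[2]=.147; R=down(y); 
if max(abs(np.array(solve_ik(a,R))))>3: R=down(y+np.pi)
bot.move_gripper(0.0)
bot.move_to(a+[0,0,.08],R); bot.line_to(a,speed=.2)
e=CAB-XC*.155; e[2]=.147
print(bot.line_to(e,speed=.07,until_force=15)); o=get_obs()
print(o["t"],o["ee_pos"],(o["ee_pos"]-CAB)@XC,o["ft_force"],o["q"])
bot.line_to(o["ee_pos"]-XC*.06,speed=.2)
bot.line_to(get_obs()["ee_pos"]+[0,0,.12]-XC*.15,speed=.25)
cs=eyes.camera("scene");ct=eyes.camera("top")
r=lambda a:cv2.resize(a,None,fx=4,fy=4,interpolation=cv2.INTER_CUBIC)[...,::-1]
o=np.zeros((600,800,3),np.uint8);o[:480,:400]=r(cs["img"][90:210,250:350]);o[:480,400:]=r(ct["img"][205:325,200:300]);cv2.imwrite("pics/shut.png",o)
print(get_obs()["t"])
E
```

```text
True
5.875 [0.54434795 0.24062645 0.14649618] -0.1731949128031649 [ 0.6443493  -1.02056847  0.97929932] [ 0.4196279   0.49411282  0.08430607  1.16354162 -0.00728466  1.89253252]
7.3333
```

View pics/shut.png

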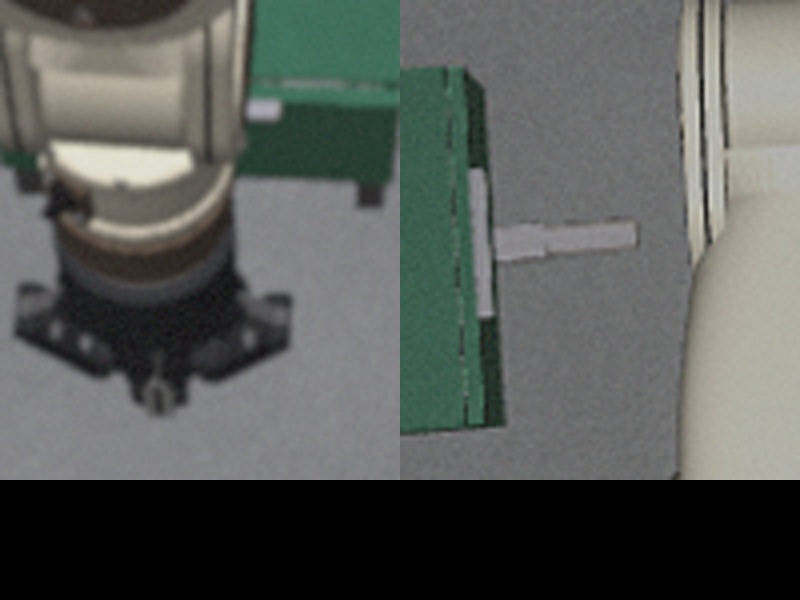

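The drawer is shut: the stop was met with the flange at cabinet x ≈ -0.162, and only a seam is left. In the top crop the spindle's tip is at (637,235) and its thick/square step at (547,239). The next step is to measure the axis, grasp and draw it out.

```bash
python3 - <<'E'
from h import *
ct=eyes.camera("top")
f=lambda x,y:onz(ct,200+(x-400)/4-.375,205+y/4-.375,.015)
tip=f(637,234.5);step=f(547,239.5);d=tip-step;print(tip,step,np.linalg.norm(d),np.arctan2(d[1],d[0]),np.arctan2(US[1],US[0]))
tip=(tip+[.003,.001,0]);print((tip-CAB)@XC)   # between the two views
g=tip-US*.022; g[2]=.029
y=np.arctan2(US[1],US[0])+np.pi/2
R=down(y); 
if max(abs(np.array(solve_ik(g,R))))>3: R=down(y+np.pi)
bot.move_gripper(.6,40)
bot.move_to(g+[0,0,.12],R); bot.line_to(g+[0,0,.02],speed=.2); print("touch",bot.line_to(g,speed=.06,until_force=8))
bot.move_gripper(0.0,40); o=get_obs();print(o["t"],o["ee_pos"],o["gripper_width"],o["grasp_force"],o["ft_force"])
bot.line_to(o["ee_pos"]+US*.17,speed=.10); o=get_obs();print(o["t"],o["ee_pos"],o["gripper_width"],o["grasp_force"],o["ft_force"])
bot.move_gripper(.6); bot.hold(.3)
p=get_obs()["ee_pos"]; bot.line_to(p+[0,0,.15],speed=.3); bot.line_to(p+np.array([0.,-.22,.17]),speed=.4)
cs=eyes.camera("scene");ct=eyes.camera("top")
r=lambda a:cv2.resize(a,None,fx=4,fy=4,interpolation=cv2.INTER_CUBIC)[...,::-1]
o=np.zeros((600,800,3),np.uint8);o[:600,:400]=r(cs["img"][110:260,250:350]);o[:480,400:]=r(ct["img"][205:325,240:340]);cv2.imwrite("pics/out.png",o)
print(get_obs()["t"])
E
```

```text
[0.5607127  0.16641012 0.015     ] [0.55613416 0.23128094 0.015     ] 0.06503219948709417 -1.5003338395538461 -1.4725926535897933
-0.24795710915973734
touch False
10.2417 [0.56156875 0.1894126  0.02941529] 0.24086607013578964 38.759045004844666 [-1.4286849  -0.40979496  1.53194912]
12.0917 [0.5782187  0.0201721  0.02941921] 0.2421963537170018 38.749895095825195 [ 0.12874916 -0.40452722  1.26625903]
14.2417
```

View pics/out.png

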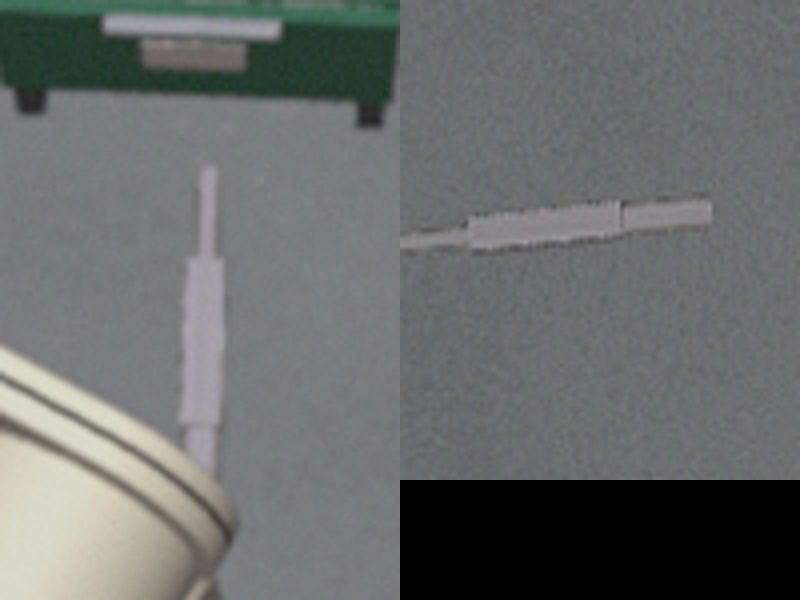

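The spindle lies clear of the cabinet. In the top crop its square runs from (469,232) to (621,217) and the tip is at (711,212); in the scene crop the square's centre is at (203,341). I'll regrasp it by the middle and lift.

```bash
python3 - <<'E'
from h import *
cs=eyes.camera("scene");ct=eyes.camera("top")
f=lambda x,y:onz(ct,240+(x-400)/4-.375,205+y/4-.375,.024)
a,b=f(469,232),f(621,217); c1=(a+b)/2; c2=(onz(cs,250+205/4-.375,110+258/4-.375,.024)+onz(cs,250+200/4-.375,110+424/4-.375,.024))/2
d=b-a; ya=np.arctan2(d[1],d[0]); print(c1,c2,np.linalg.norm(d),ya)
ya=(ya+np.arctan2(US[1],US[0]))/2; u=np.array([np.cos(ya),np.sin(ya),0])
c=(c1+c2)/2; g=c+u*.012; g[2]=.030
R=down(ya+np.pi/2)
q=solve_ik(g,R); print(q)
bot.line_to(g+[0,0,.14],speed=.35) if False else bot.move_to(g+[0,0,.10],R)
bot.line_to(g+[0,0,.02],speed=.2); print("touch",bot.line_to(g,speed=.06,until_force=8))
bot.move_gripper(0.0,60); o=get_obs();print(o["t"],o["ee_pos"],o["gripper_width"],o["grasp_force"],o["ft_force"])
bot.line_to(o["ee_pos"]+[0,0,.15],speed=.15); bot.hold(.2); o=get_obs();print(o["t"],o["ee_pos"],o["grasp_force"],o["ft_force"],o["q"][5])
Y=-.1102; U=np.array([np.cos(Y),np.sin(Y),0]); t=np.array([.5905,-.2354,0])+U*.012
R2=down(Y+np.pi/2)
q2=solve_ik(t+[0,0,.18],R2); print(q2)
if q2 is not None and abs(q2[5])<3.1:
    bot.move_to(t+[0,0,.18],R2); bot.line_to(t+[0,0,.13],R2,speed=.1); o=get_obs();print(o["t"],o["ee_pos"],o["grasp_force"])
    bot.hold(.2)
    cs=eyes.camera("scene");ct=eyes.camera("top")
    r=lambda a:cv2.resize(a,None,fx=4,fy=4,interpolation=cv2.INTER_CUBIC)[...,::-1]
    o=np.zeros((600,800,3),np.uint8);o[:400,:560]=r(cs["img"][295:395,220:360]);o[:480,560:]=r(ct["img"][195:315,370:430]);cv2.imwrite("pics/over.png",o)
E
```

```text
[0.56774745 0.11693903 0.024     ] [0.5680533  0.11864197 0.024     ] 0.10933103708838286 -1.4577491049064568
[ 0.18388592  0.58317429 -0.10551066  0.88211138  0.          1.6490568 ]
touch False
16.925 [0.56954779 0.10600542 0.03054543] 0.26183434474746076 60.62185049057007 [-0.64900689  0.92894069  2.71027592]
18.275 [0.56901891 0.10588819 0.17945121] 59.909124970436096 [ 0.50321866  0.33141871 -2.81064744] 1.6491545641832286
[-0.37440824  0.57324769  0.30705626  1.3046049   0.         -0.26420824]
20.6 [ 0.60278471 -0.23653276  0.1303373 ] 59.86418545246124
```

View pics/over.png

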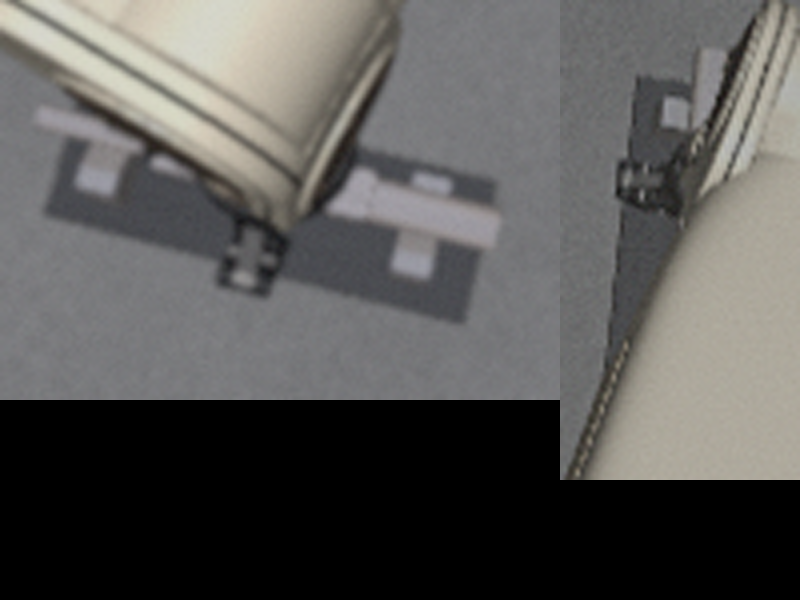

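The spindle is held over the plate, in line with it and with the thick end over the far block; the scene crop shows the thick tip at (498,228) and the thin tip at (37,116). I'll check its offset with the same camera before lowering.

```bash
python3 - <<'E'
from h import *
cs=eyes.camera("scene")
f=lambda x,y:onz(cs,220+x/4-.375,295+y/4-.375,.112)
Y=-.1102; U=np.array([np.cos(Y),np.sin(Y),0]);N=np.array([-U[1],U[0],0])
for p in(f(498,228),f(37,116)): e=p-[.59197,-.23524,.112]; print(p,e@U,e@N)
print(get_obs()["ee_pos"],(get_obs()["ee_pos"]-[.5905,-.2354,0])@N)
E
```

```text
[ 0.7135054  -0.24504432  0.112     ] 0.12187643052087321 0.003621265383914496
[ 0.47405679 -0.22184938  0.112     ] -0.11867062346181256 0.00034163955182439816
[ 0.60270715 -0.23688341  0.13063719] -0.00013190666433956057
```

```bash
python3 - <<'E'
from h import *
p=get_obs()["ee_pos"]; p[:2]=np.array([.5905,-.2354])+.012*np.array([.9939,-.11]); p[2]=.096
bot.line_to(p,speed=.08); bot.hold(.3); f0=get_obs()["ft_force"]
p[2]=.0865; print(bot.line_to(p,speed=.012,until_force=5)); o=get_obs()
print(o["t"],o["ee_pos"],o["ft_force"]-f0,o["torque"],o["grasp_force"])
E
```

```text
True
22.4 [ 0.60249582 -0.23736315  0.08936275] [-0.76391045 -1.86958501  5.79248844] [-0.26061112 -0.28680375 -0.06005464] 60.56327819824219
```

```bash
python3 - <<'E'
from h import *
o=get_obs();p=o["ee_pos"].copy(); N=np.array([.11,.994,0])
for i in range(4):
    o=get_obs();print(o["t"],o["ee_pos"],o["ft_force"],o["torque"])
    p=p-N*.0006-[0,0,.0003]; bot.line_to(p,speed=.01)
bot.hold(.2);o=get_obs();print(o["t"],o["ee_pos"],o["ft_force"],o["torque"])
E
```

```text
22.4 [ 0.60249582 -0.23736315  0.08936275] [-0.27247749 -1.25592061  3.46239468] [-0.26061112 -0.28680375 -0.06005464]
22.7583 [ 0.60244487 -0.23810429  0.08898621] [-0.40302881 -0.94393759  1.10876806] [-0.16072879 -0.16799274 -0.14191941]
23.0083 [ 0.60241895 -0.23835284  0.08877684] [0.75805626 1.37582499 1.48566192] [ 0.08910071 -0.1289715  -0.23859021]
23.2583 [ 0.60243429 -0.23849417  0.08868806] [0.29694042 3.23266598 3.64502907] [ 0.64963316 -0.11049522 -0.35759896]
23.7083 [ 0.60242145 -0.23856042  0.08866321] [-0.42840621  3.84695838  5.40860055] [ 0.99759424  0.02946335 -0.44780258]
```

It is seated: the side force has reversed, so both flanks are in contact, and z is 0.0887 against 0.0885 expected. Now I'll relax the side load, let go slowly and withdraw.

```bash
python3 - <<'E'
from h import *
N=np.array([.11,.994,0]);p=get_obs()["ee_pos"]
bot.line_to(p+N*.0005,speed=.01); bot.hold(.2); print(get_obs()["ft_force"])
bot.move_gripper(.29,20); bot.move_gripper(.36); bot.move_gripper(.65); bot.hold(.3)
o=get_obs();print(o["t"],o["ft_force"],o["grasp_force"])
p=o["ee_pos"]; bot.line_to(p+[0,0,.16],speed=.12); bot.move_to(np.array([.35,.0,.3]),o["ee_rot"]); bot.hold(.3)
cs=eyes.camera("scene");ct=eyes.camera("top")
r=lambda a:cv2.resize(a,None,fx=4,fy=4,interpolation=cv2.INTER_CUBIC)[...,::-1]
o=np.zeros((600,800,3),np.uint8);o[:400,:560]=r(cs["img"][295:395,220:360]);o[:480,560:]=r(ct["img"][195:315,370:430]);cv2.imwrite("pics/done.png",o);print(get_obs()["t"])
E
```

```text
[-0.45791627 -0.84042475  3.10652371]
25.3417 [-0.22734454 -0.42028669  0.09078078] 0.0
28.5417
```

View pics/done.png

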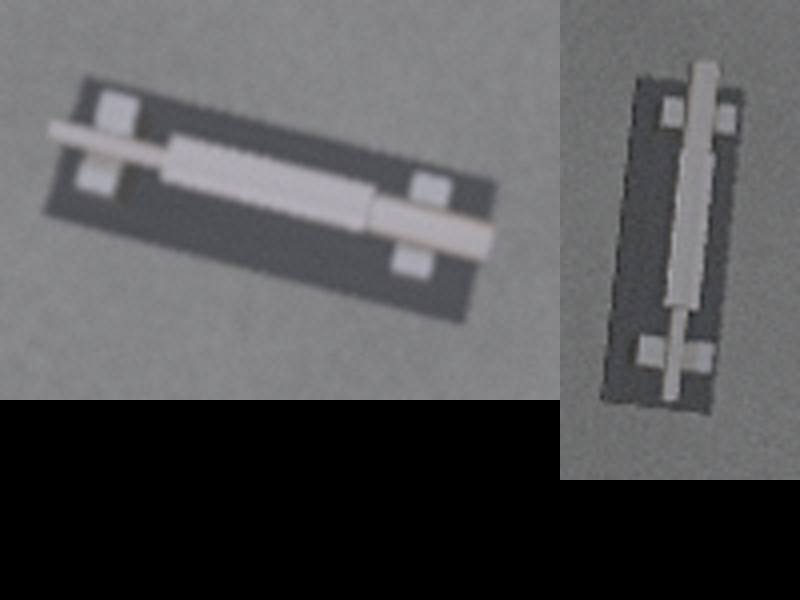

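The spindle lies centred in both notches, thin end in the near (higher) block at (100,145) in the scene crop and thick end in the far (lower) block at (415,225). It met the blocks at the height expected for a level seat.

```bash
python3 -c "
from plant import order
print(order.close_job())"
```

```text
the job is handed in; nothing more can be done
None
```

The job is handed in at about 29 s of the 61 s allowed (no verdict came back): the drawer is shut, the spindle was drawn clear, let go and re-gripped by its middle, and it now rests in both V-blocks with the thick end in the lower one.

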